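# Make the food slicer safe, unlock its carriage and empty it

## Task

The slicer is finished with and must be made safe and emptied. Lift the clear splash cover, flip the switch under it away from you to off, and close the cover again; only then pull the side lock right out, draw the unlocked food carriage all the way back towards you, away from the blade, take the onion out of it and put it in the open steel pot on the hob. Do not touch the blade, and leave the pot and the mug standing where they are.

Things in the scene. Friction and masses are not known exactly. Their poses are not given: they have to be found in the camera images.
- slicer: White and grey electric food slicer, base 285 x 255 mm, fixed on the worktop left of the hob. Origin: underside of the base; x points away from the user, y left, z up; offsets below are mm in this frame. Motor housing: x 14..144, y 22..100, up to z 156. Upright thickness plate: x -138..-8, y 4..9, up to z 126. Switch console: x -140..5, y 33..103, flat top at z 85. Deck at z 40, right edge y -150.
- blade: Upright round steel blade of the slicer, radius 66 mm, 8 mm thick with its hub, in the slicer's x-z plane; origin at its centre, at (72, 0, 108) in the slicer frame; top at z 174. Not to be touched.
- flap_hinge (a point): Middle of the splash cover's hinge line, at (-45, 68, 87) in the slicer frame; the hinge runs along the slicer's y. (Overhead: a wall cabinet, its underside 0.58 m above the worktop, begins at about x = 0.60 m in the world, behind this; pass in front of it.)
- flap_grip (a point): Point midway between the splash cover's side walls, 66 mm from the hinge towards the free end, 26 mm above its lower edge; moves with it. The cover is a clear hood 78 mm long, 42 mm wide over its side walls (pinch these, fingers closing along the slicer's y), 36 mm high; shut, it lies over the console at x -123..-45, z 87..123.
- flap (a joint): Splash cover angle, rad: 0 shut, 1.45 fully open (about upright); its free end, nearest the user, rises and swings away from the user. A loose hinge: lifted beyond about 1.2 it tips over and stays open, moved back below about 1.0 it falls shut by its own weight (40 g). Starts shut.
- switch_tip (a point): Tip of the switch lever, on its middle line. Lever: black, 16 mm wide (slicer y), 10 mm thick, standing 26 mm over its pivot at (-86, 68, 83); top about 25 mm over the console.
- switch (a joint): Switch lever angle, rad: 0 on (leans 0.4 towards the user), 0.8 off (leans 0.4 away from the user, slicer +x). Stays where it is left; under 2 N at the tip. Starts at 0 to 0.08.
- lock_grip (a point): Near the top of the lock slide's upright black grip, on its middle line: (30, -132, 101) in the slicer frame when locked. The grip is 30 mm along the slicer's x, 12 mm along its y, top at z 101, free from z 60 up. The steel bolt below it, 60 mm long, lies across the right side of the carriage.
- lock (a joint): Lock slide travel, m: 0 locked, 0.025 fully drawn out to the slicer's right (-y). The carriage is held until about 0.013. About 2 N of friction; stays where it is left.
- carriage_handle (a point): Top centre of the carriage's upright black handle: 14 mm along the slicer's x, 32 mm along its y, free from z 80 to its top at z 125. At (4, -48, 125) with the carriage at the blade.
- carriage (a joint): Food carriage travel, m: 0 at the blade, 0.125 fully back towards the user (slicer -x). Aluminium tray 125 x 77 mm, floor at z 58, end wall with the handle at its near end (to z 80), lips of 3 mm at the far end and right side, open beside the blade. About 2 N of friction.
- the_onion: Onion in the carriage, 51 x 52 mm across, 64 mm high with its pointed top, about 0.1 kg, standing upright; origin at the centre of its underside. It starts about 76 mm behind the handle's centre, about 30 mm clear of the thickness plate and the blade, and rides along with the carriage.
- onion_center (a point): Centre of the onion's bulb, 27 mm above its underside: the place to grip it (about 50 mm wide all round).
- pot: Low open steel pot on the hob, rim radius 98 mm, 80 mm high, wall 3 mm, two ears; about 0.9 kg, loose. Origin at the centre of its underside.
- mug: Spotted mug, 82 x 114 x 91 mm, standing at the back left of the hob; origin at the centre of its underside. A bystander.

How it is judged:
By the outcome, as a careful person would: the job done as asked, in the order asked, and still so for the second after the job is handed in, with the robot touching nothing.
It also fails if it takes over 72 s, if anything falls off the work surface, if the arm or the gripper's body presses on something with over 40 N, if the wrist force passes 120 N, or if a joint passes its speed limit or range.

## Robot

A 6-joint arm with a two-finger parallel gripper is mounted at the origin on a cart in front of the work surface, level with it; the furniture and walls round the work are solid. World frame = base frame: x ahead of the robot, y to its left, z up, the work surface at z = 0. Lengths are in mm, angles in rad, forces in N, time in s.
With the tool pointing down it reaches from about 400 to 925 mm from the base axis. Payload 12.5 kg.
Tool frame: the origin (TCP) lies at the centre of the arm's flange, where the gripper is bolted on; the fingertips stand 190 mm ahead of it and the grasp point (between the pads) lies 171 mm ahead of it; z points along the fingers, y is the line along which they close (so a half turn about z gives the same grasp; the last joint's range is limited). The gripper opens to 95 mm and grips with 3 to 60 N. Pads are 20 mm wide; open, the fingers measure 119 mm over their backs; the gripper's body (75 mm by 180 mm) begins 59 mm behind the grasp point.
Start: joints at [-1.332, 0.491, 1.559, -0, 1.092, -0.106], TCP at [211.274, -588.207, 404.761] pointing down, gripper open.
Joint ranges: [-3.1, 3.1], [-0.84, 2.19], [0.05, 2.79], [-1.13, 4.28], [0.06, 2.93], [-2.69, 2.69]. Speed limits (rad/s): [2.22, 2.22, 2.79, 3.14, 3.14, 3.14].

## Interface

Orientations are given as [roll, pitch, yaw] about the fixed x, y, z axes, in that order (R = Rz(yaw) Ry(pitch) Rx(roll)).
In Python, from cell import env, read_camera, search_frame, cut_out gives the robot as it stands. The module is installed in compiled form; this text tells all that it offers.
- The arm moves only by the tool move_arm, never from a script. Its argument "commands" is a list of rows, each a list of 3 entries, a list of its own where there are three numbers: the shift along the world's x, y, z normalised to -1 to 1, where 1 is 0.03 m, then the turn about the world's z normalised to -1 to 1, where 1 is 0.08 rad, then the opening, from -1 (shut) to 1 (fully open), so that 0 is half open. A call has 1 to 20 rows; each row shifts and turns the commanded pose from where the row before left it; what a row does not reach is not made up. A row lasts 1/12 s, in which the tool goes at most 41.7 mm and 7.16 degrees, less where a joint would pass 70% of its speed; a pose out of reach is approached as far as the arm can. A call with a number of a shift or a turn outside -1 to 1 is refused whole. A call with a gripper value outside its range is refused whole. The fingers move at their own pace and stop on an object; the grip force is fixed at half the most. Time passes only in rows, so rows that do not move let the fingers close. It gives the time, the measured TCP pose, the force, the opening and the grip force at its end, in the units of the state.
- env.state(): the state, without advancing time (a new reading comes with each control period).
- read_camera(name): name is "side" or "top"; returns a dict with "image" (420x560x3 uint8, red, green, blue), "fx", "fy", "cx", "cy" (pixels), "rvec" (rotation vector, rad) and "tvec" (3), from world to camera coordinates, as OpenCV has them. Camera axes: x right, y down, z forward; pixel columns grow to the right and rows downward; lengths in mm; the calibration is good to about 2 mm. A picture is of the moment at which its call begins. There is no depth.
- env.job_done(): hands the job in; it is judged then, once.
Trained networks look in a picture, given as the dict that the camera call returned (one of the last four; its "shot" number tells which), for a name from the list of things; names that differ only in an ending like _2 or _b are one class to them, and where a whole thing is asked for, a point or a joint stands for the part that bears it (a point fixed in the world has none). Each returns a list of dicts, best first, with "confidence" (0 to 1); they miss things now and then, are a little off and sometimes report something else, mostly with a low value. They report only what shows in the picture. A call takes as long as a camera call.
- search_frame(thing, picture): "at" ([column, row] in pixels, amid what is visible of it).
- cut_out(thing, picture): "region" (420x560 bool, what is visible of it) and "at" ([column, row] in pixels, amid what is visible of it).
The state is a dict: "t": time; "joints": joint angles; "qvel": joint speeds; "tau": joint torques, N m; "eef_pos": TCP position; "tcp_rot": TCP orientation; "ft_force": force on the tool from outside, world axes, zero at the start; "moment": the same for the moment, N m; "opening": opening from 0.0 (shut) to 1.0 (fully open); "grip_force": force on a finger pad.
Only numpy, scipy, OpenCV 4.12 (cv2) and the standard library are available. Lean on these libraries where they do the work, as an engineer would, in place of code of your own. Each camera call takes 0.05 s, during which the arm holds its last target. There are 200 camera calls.

## Working session

There is one attempt and no reset: what is moved stays moved. The work goes in short steps, Python scripts to look and compute and a tool call to move; the robot and the scene stay as the last step left them, time stands still between calls to the robot, and variables do not carry over. Pictures are saved under pics/ and viewed, at most 10 in all, crops included, and the job is handed in when it is done.

Besides the shell and the picture viewer there is one more tool, called after "Request:" by a JSON object that holds its "fn" and its "kwargs", one argument or row to a line. move_arm: Moves the arm, as the interface text tells. Its arguments: {"type":"object","properties":{"commands":{"type":"array","items":{"type":"array"}}},"required":["commands"]}

```bash
mkdir -p pics
cat > h.py <<'E'
import numpy as np, cv2, json
from cell import env, read_camera, search_frame, cut_out
def cam(n):
    c=read_camera(n); c['R']=cv2.Rodrigues(np.array(c['rvec'],float))[0]; c['t']=np.array(c['tvec'],float).ravel()
    c['C']=-c['R'].T@c['t']; return c
def ray(c,p):
    d=c['R'].T@np.array([(p[0]-c['cx'])/c['fx'],(p[1]-c['cy'])/c['fy'],1.0]); return c['C'],d/np.linalg.norm(d)
def tri(c1,p1,c2,p2):
    a,u=ray(c1,p1);b,v=ray(c2,p2)
    s=np.linalg.lstsq(np.stack([u,-v],1),b-a,rcond=None)[0]
    x,y=a+s[0]*u,b+s[1]*v
    return (x+y)/2,np.linalg.norm(x-y)
def atz(c,p,z):
    o,d=ray(c,p); return o+d*(z-o[2])/d[2]
def proj(c,P):
    P=np.atleast_2d(P)@c['R'].T+c['t']; return np.stack([c['fx']*P[:,0]/P[:,2]+c['cx'],c['fy']*P[:,1]/P[:,2]+c['cy']],1)
def save(c,n): cv2.imwrite(n,c['image'][:,:,::-1])
E
python3 - <<'E'
from h import *
print({k:np.round(v,3).tolist() if k!='t' else v for k,v in env.state().items()})
s=cam('side');t=cam('top');save(s,'pics/s0.png');save(t,'pics/t0.png')
print(s['C'],t['C'])
for n in ['slicer','blade','flap_grip','switch_tip','lock_grip','carriage_handle','onion_center','the_onion','pot','mug']:
    a=search_frame(n,s);b=search_frame(n,t)
    print(n,[(np.round(x['at']).tolist(),round(x['confidence'],2)) for x in a[:2]],[(np.round(x['at']).tolist(),round(x['confidence'],2)) for x in b[:2]], [np.round(v,0) for v in tri(s,a[0]['at'],t,b[0]['at'])] if a and b else '')
E
```

```text
{'t': 0.0, 'joints': [-1.332, 0.492, 1.559, -0.0, 1.092, -0.106], 'qvel': [0.001, 0.001, -0.0, 0.0, -0.001, 0.001], 'tau': [-0.0, -61.266, -25.818, 0.069, 0.048, -0.0], 'eef_pos': [211.249, -588.179, 404.171], 'tcp_rot': [-3.141, -0.0, 0.345], 'ft_force': [0.979, -0.165, -0.278], 'moment': [0.0, -0.057, -0.006], 'grip_force': 0.0, 'opening': 0.999}
[ 515.07374027 -623.50850882  704.08144354] [ 518.28775491  107.7982049  1132.53020179]
slicer [([271.0, 172.0], 0.73)] [([207.0, 213.0], 0.61), ([200.0, 186.0], 0.24)] [array([539., 265.,  52.]), np.float64(8.0)]
blade [([299.0, 148.0], 0.79)] [([203.0, 190.0], 0.55)] [array([604., 267., 125.]), np.float64(6.0)]
flap_grip [([232.0, 143.0], 0.72)] [([176.0, 249.0], 0.77)] [array([439., 335., 100.]), np.float64(14.0)]
switch_tip [([285.0, 179.0], 0.43), ([273.0, 282.0], 0.23)] [] 
lock_grip [] [([249.0, 200.0], 0.72)] 
carriage_handle [([286.0, 178.0], 0.77)] [([221.0, 197.0], 0.67), ([221.0, 181.0], 0.43)] [array([580., 230.,  57.]), np.float64(15.0)]
onion_center [([305.0, 173.0], 0.81)] [([223.0, 183.0], 0.65)] [array([622., 222.,  78.]), np.float64(2.0)]
the_onion [([305.0, 170.0], 0.87)] [([224.0, 184.0], 0.66)] [array([620., 219.,  89.]), np.float64(1.0)]
pot [([272.0, 282.0], 0.8)] [([338.0, 220.0], 0.76)] [array([529., -95.,  44.]), np.float64(4.0)]
mug [([323.0, 218.0], 0.81), ([285.0, 179.0], 0.33)] [([278.0, 176.0], 0.73)] [array([649.,  76.,  57.]), np.float64(0.0)]
```

View pics/s0.png

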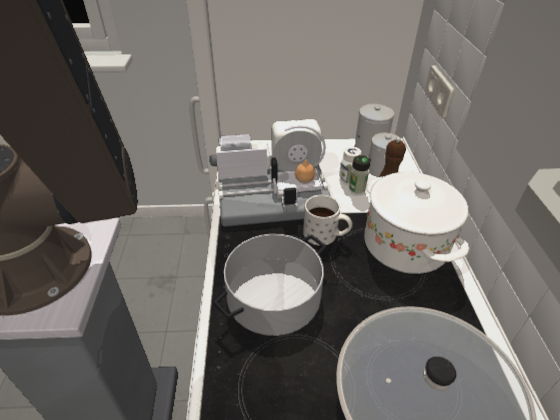

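View pics/t0.png

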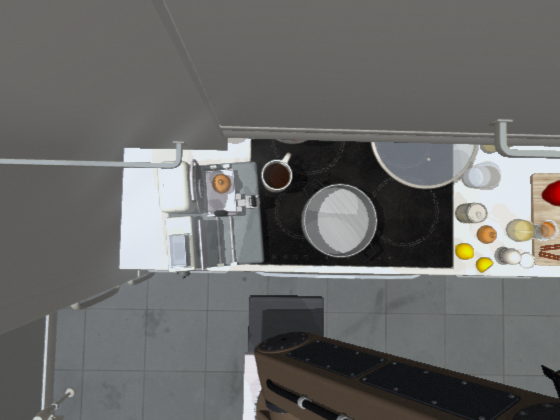

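```bash
cat > fit.py <<'E'
from h import *
from scipy.optimize import least_squares
s=cam('side');t=cam('top')
pts={'blade':(72,0,108),'flap_grip':(-84,68,108),'lock_grip':(30,-132,85),'carriage_handle':(4,-48,105)}
obs=[]
for n,P in pts.items():
    for c,nm in((s,'s'),(t,'t')):
        r=cut_out(n,c)
        if r and r[0]['confidence']>.5:
            m=r[0]['region'];ys,xs=np.nonzero(m); print(n,nm,np.round(r[0]['at']),m.sum(),xs.min(),xs.max(),ys.min(),ys.max(),round(r[0]['confidence'],2))
            obs.append((c,np.array(P,float),np.array(r[0]['at'])))
def T(p,P): a=p[2];R=np.array([[np.cos(a),-np.sin(a),0],[np.sin(a),np.cos(a),0],[0,0,1]]);return np.atleast_2d(P)@R.T+[p[0],p[1],0]
f=lambda p:np.concatenate([(proj(c,T(p,P))[0]-o) for c,P,o in obs])
r=least_squares(f,[530,270,0],loss='soft_l1',x_scale=[10,10,.05]);print(np.round(r.x,3),np.round(r.fun,1))
p=r.x
def box(x0,x1,y0,y1,z0,z1): 
    v=np.array([[x,y,z] for x in(x0,x1) for y in(y0,y1) for z in(z0,z1)],float)
    return [(v[i],v[j]) for i in range(8) for j in range(i+1,8) if (v[i]!=v[j]).sum()==1]
B=[(box(14,144,22,100,0,156),(0,0,255)),(box(-138,-8,4,9,40,126),(0,255,0)),(box(-123,-45,47,89,87,123),(255,0,0)),(box(15,45,-138,-126,60,101),(255,0,255)),(box(-3,11,-64,-32,80,125),(255,255,0)),(box(-142,143,-150,105,40,40),(0,200,255))]
for c,n,(x0,y0) in((s,'s1',(190,100)),(t,'t1',(140,130))):
    w=160;k=5
    im=cv2.resize(c['image'][y0:y0+120,x0:x0+w,::-1],None,fx=k,fy=k,interpolation=cv2.INTER_CUBIC)
    for b,col in B:
        for e in b:
            q=(proj(c,T(p,np.array(e)))+.5-[x0,y0])*k
            cv2.line(im,*[tuple(int(v) for v in z) for z in q],col,1)
    cv2.imwrite(f'pics/{n}.png',im)
E
python3 fit.py
```

```text
blade s [298. 149.] 1490 272 321 130 170 0.89
blade t [198. 189.] 364 194 204 164 212 0.69
flap_grip s [235. 141.] 463 218 250 134 150 0.74
flap_grip t [176. 250.] 625 168 187 234 268 0.89
lock_grip s [274. 282.] 8702 213 326 233 335 0.72
carriage_handle t [222. 198.] 1091 205 241 169 216 0.71
[5.3176e+02 2.7226e+02 6.1000e-02] [ -1.4   2.2   2.9  -0.2   1.5   0.1   0.    0.3  12.5 -90.3  -1.5  16.1]
```

```bash
sed -i "s/^pts=.*/pts={'blade':(72,0,108),'flap_grip':(-84,68,108)}/; s/^def T/obs.append((t,np.array([30,-132,85.]),np.array([249,200.])))\ndef T/" fit.py; python3 fit.py
```

```text
blade t [224. 183.] 302 211 230 174 192 0.62
flap_grip s [234. 145.] 506 217 251 134 151 0.6
flap_grip t [174. 251.] 630 168 188 234 268 0.86
[5.34780e+02 2.76784e+02 1.07000e-01] [-26.1   4.4   2.2  -4.8   1.4  -0.2   1.    0.1]
```

View pics/t1.png

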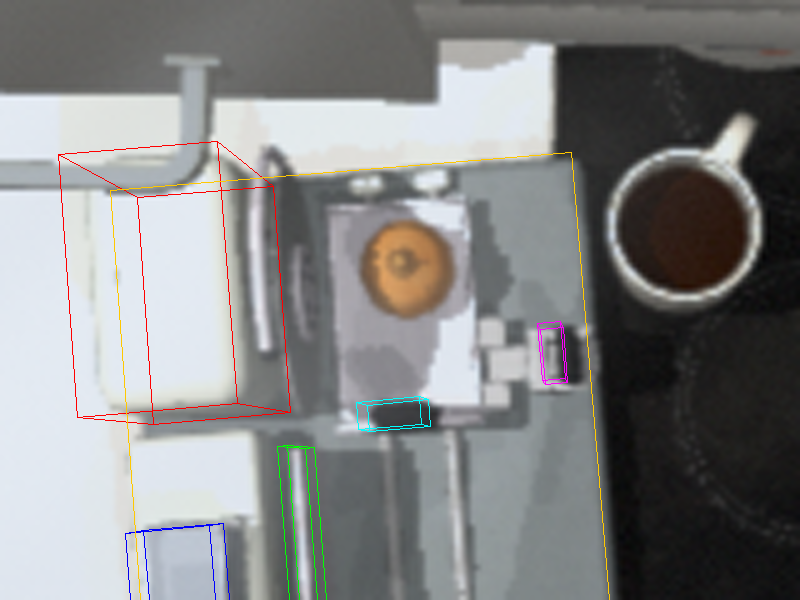

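View pics/s1.png

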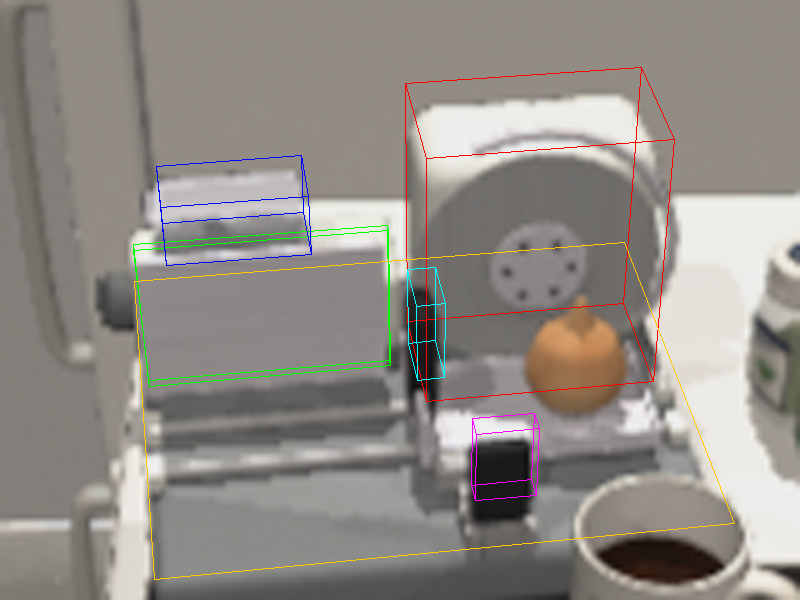

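```bash
cat > fit2.py <<'E'
from h import *
from scipy.optimize import least_squares
s=cam('side');t=cam('top')
ST=[((30,-132,101),(567,357)),((4,-48,125),(398,414)),((-8,6.5,126),(297,448))]
SS=[((30,-132-6,101),(503,441)),((-8,4,126),(388,247)),((-138,4,126),(136,264)),((72,-4,108),(537,264))]
obs=[(t,np.array(P,float),np.array(q)/5+[140,130]-.5) for P,q in ST]+[(s,np.array(P,float),np.array(q)/5+[190,100]-.5) for P,q in SS]
def T(p,P): a=p[2];R=np.array([[np.cos(a),-np.sin(a),0],[np.sin(a),np.cos(a),0],[0,0,1]]);return np.atleast_2d(P)@R.T+[p[0],p[1],0]
f=lambda p:np.concatenate([(proj(c,T(p,P))[0]-o) for c,P,o in obs])
r=least_squares(f,[530,270,0],x_scale=[10,10,.05]);print(np.round(r.x,3),np.round(r.fun.reshape(-1,2),1).tolist())
g=lambda p:np.concatenate([(proj(c,T(p,P)+[0,0,p[3]])[0]-o) for c,P,o in obs])
r2=least_squares(g,[530,270,0,0],x_scale=[10,10,.05,10]);print('free z',np.round(r2.x,3),np.round(r2.fun.reshape(-1,2),1).tolist())
p=r.x
for n,P in dict(blade=(72,0,108),hinge=(-45,68,87),flapgrip=(-111,68,113),switch=(-96,68,107),lock=(30,-132,101),handle=(4,-48,125)).items(): print(n,np.round(T(p,np.array(P,float))[0]))
q=lambda c,x,y,o:np.array([x,y])/5+o-.5
print('onion', tri(t,q(t,406,268,[140,130]),s,q(s,575,360,[190,100])))
m=cut_out('pot',t)[0];print(m['confidence'])
E
python3 fit2.py
```

```text
[5.33437e+02 2.69090e+02 1.06000e-01] [[-0.2, -0.5], [1.2, 0.5], [0.2, 0.2], [0.5, 0.1], [-0.3, -1.7], [-1.2, -1.1], [1.1, 0.1]]
free z [ 5.33574e+02  2.70832e+02  1.04000e-01 -3.32800e+00] [[-0.7, -0.4], [0.7, 0.5], [-0.3, 0.1], [0.4, 0.8], [-0.2, -1.0], [-0.9, -0.5], [1.0, 0.8]]
blade [605. 277. 108.]
hinge [482. 332.  87.]
flapgrip [416. 325. 113.]
switch [431. 327. 107.]
lock [577. 141. 101.]
handle [542. 222. 125.]
onion (array([621.23465886, 228.16313399,  79.20634342]), np.float64(2.9307826588319212))
0.66
```

Request:
{"fn": "move_arm", "kwargs": {
  "commands": [
    [[0.8,0.8,0],-0.2,0.3],
    [[0.8,0.8,0],-0.2,0.3],
    [[0.8,0.8,0],-0.2,0.3],
    [[0.8,0.8,0],-0.2,0.3],
    [[0.8,0.8,0],-0.2,0.3],
    [[0.8,0.8,0],-0.2,0.3],
    [[0.8,0.8,0],-0.2,0.3],
    [[0.8,0.8,0],-0.2,0.3],
    [[0.8,0.8,0],-0.2,0.3],
    [[0.8,0.8,0],-0.2,0.3],
    [[0.1,0.8,0],-0.2,0.3],
    [[0.1,0.8,0],-0.2,0.3],
    [[0.1,0.8,0],-0.2,0.3],
    [[0.1,0.8,0],-0.2,0.3],
    [[0.1,0.8,0],-0.2,0.3],
    [[0.1,0.8,0],0,0.3],
    [[0.1,0.8,0],0,0.3],
    [[0.1,0.8,0],0,0.3],
    [[0.1,0.8,0],0,0.3],
    [[0.1,0.8,0],0,0.3]
  ]
}}

```text
t: 3.72
eef_pos: [481.2, -107.0, 404.9]
tcp_rot: [3.141, -0.0, 0.105]
ft_force: [0.7, 0.1, 0.6]
opening: 0.653
grip_force: 0.0
```

Request:
{"fn": "move_arm", "kwargs": {
  "commands": [
    [[-0.12,0.8,0],0,0.3],
    [[-0.12,0.8,0],0,0.3],
    [[-0.12,0.8,0],0,0.3],
    [[-0.12,0.8,0],0,0.3],
    [[-0.12,0.8,0],0,0.3],
    [[-0.12,0.8,0],0,0.3],
    [[-0.12,0.8,0],0,0.3],
    [[-0.12,0.8,0],0,0.3],
    [[-0.12,0.8,0],0,0.3],
    [[-0.12,0.8,0],0,0.3],
    [[-0.12,0.8,0],0,0.3],
    [[-0.12,0.8,0],0,0.3],
    [[-0.12,0.8,0],0,0.3],
    [[-0.12,0.8,0],0,0.3],
    [[-0.12,0.8,0],0,0.3],
    [[-0.12,0.8,0],0,0.3],
    [[-0.12,0.8,0],0,0.3],
    [[-0.12,0.8,0],0,0.3],
    [[0,0,-0.8],0,0.3],
    [[0,0,-0.8],0,0.3]
  ]
}}

```text
t: 5.38
eef_pos: [416.1, 325.0, 357.0]
tcp_rot: [-3.14, -0.003, 0.107]
ft_force: [0.8, 0.2, -0.8]
opening: 0.652
grip_force: 0.0
```

Run:
```python
from h import *
s=cam('side')
im=cv2.resize(s['image'][60:210,170:370,::-1],None,fx=4,fy=4,interpolation=cv2.INTER_CUBIC);cv2.imwrite('pics/s2.png',im)
print(env.state()['eef_pos'],search_frame('flap_grip',s)[:1])
e=np.array(env.state()['eef_pos']);
for n,P in dict(tip=e-[0,0,190],target=(416,325,113)).items(): print(n,(proj(s,P)[0]+.5-[170,60])*4)
```

```text
[415.51582251 324.04452439 352.26438864] [{'at': [237.1, 142.7], 'confidence': 0.93}]
tip [217.31364038 259.92735732]
target [223.8920924  327.09606586]
```

View pics/s2.png

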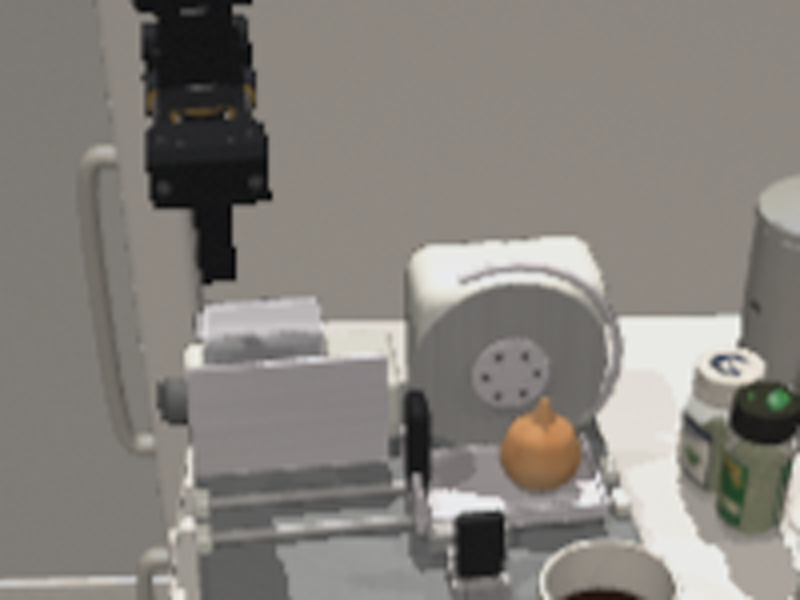

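Request:
{"fn": "move_arm", "kwargs": {
  "commands": [
    [[0,0,0],0,0.3],
    [[0,0,-0.6],0,0.3],
    [[0,0,-0.6],0,0.3],
    [[0,0,-0.6],0,0.3],
    [[0,0,-0.6],0,0.3],
    [[0,0,0],0,0.3],
    [[0,0,0],0,0],
    [[0,0,0],0,-0.2],
    [[0,0,0],0,-0.2],
    [[0,0,0],0,-0.2],
    [[0,0,0],0,-0.2]
  ]
}}

```text
t: 6.4
eef_pos: [416.3, 326.7, 286.9]
tcp_rot: [-3.134, -0.005, 0.103]
ft_force: [-10.1, 32.8, -1.0]
opening: 0.438
grip_force: 30.0
```

Run:
```python
import numpy as np
th=np.arange(0,1.41,.1)
a=.105
dx=-66*np.cos(th)+26*np.sin(th)+66; dz=66*np.sin(th)+26*np.cos(th)-26
for i in range(1,len(th)): d=dx[i]-dx[i-1]; print(round(th[i],2),np.round([d*np.cos(a)/30,d*np.sin(a)/30,(dz[i]-dz[i-1])/30],2),round(dx[i],1),round(dz[i],1))
```

```text
0.1 [0.1  0.01 0.22] 2.9 6.5
0.2 [0.12 0.01 0.2 ] 6.5 12.6
0.3 [0.14 0.01 0.19] 10.6 18.3
0.4 [0.16 0.02 0.18] 15.3 23.6
0.5 [0.17 0.02 0.16] 20.5 28.5
0.6 [0.19 0.02 0.14] 26.2 32.7
0.7 [0.2  0.02 0.12] 32.3 36.4
0.8 [0.21 0.02 0.1 ] 38.7 39.5
0.9 [0.22 0.02 0.08] 45.3 41.9
1.0 [0.23 0.02 0.06] 52.2 43.6
1.1 [0.23 0.02 0.03] 59.2 44.6
1.2 [0.23 0.02 0.01] 66.3 44.9
1.3 [ 0.23  0.02 -0.01] 73.4 44.5
1.4 [ 0.23  0.02 -0.04] 80.4 43.5
```

Request:
{"fn": "move_arm", "kwargs": {
  "commands": [
    [[0,0.07,0],0,-0.2],
    [[0,0,0],0,-0.2],
    [[0,0,0],0,-0.2]
  ]
}}

```text
t: 6.65
eef_pos: [416.4, 327.7, 286.7]
tcp_rot: [-3.137, -0.004, 0.104]
ft_force: [-5.3, 19.1, -0.7]
opening: 0.44
grip_force: 30.0
```

Request:
{"fn": "move_arm", "kwargs": {
  "commands": [
    [[0,0.09,0],0,-0.2],
    [[0,0,0],0,-0.2],
    [[0,0,0],0,-0.2],
    [[0.1,0.01,0.22],0,-0.2],
    [[0.12,0.01,0.2],0,-0.2],
    [[0.14,0.01,0.19],0,-0.2],
    [[0.16,0.02,0.18],0,-0.2],
    [[0,0,0],0,-0.2],
    [[0,0,0],0,-0.2]
  ]
}}

```text
t: 7.4
eef_pos: [432.4, 330.4, 309.7]
tcp_rot: [-3.14, -0.002, 0.104]
ft_force: [-1.4, 5.0, 2.4]
opening: 0.436
grip_force: 30.0
```

Request:
{"fn": "move_arm", "kwargs": {
  "commands": [
    [[0.17,0.02,0.16],0,-0.2],
    [[0.19,0.02,0.14],0,-0.2],
    [[0.2,0.02,0.12],0,-0.2],
    [[0.21,0.02,0.1],0,-0.2],
    [[0.22,0.02,0.08],0,-0.2],
    [[0.23,0.02,0.06],0,-0.2],
    [[0.23,0.02,0.03],0,-0.2],
    [[0.23,0.02,0.01],0,-0.2],
    [[0.23,0.02,-0.01],0,-0.2],
    [[0.23,0.02,-0.04],0,-0.2],
    [[0,0,0],0,-0.2],
    [[0,0,0],0,-0.2]
  ]
}}

```text
t: 8.4
eef_pos: [496.5, 336.7, 329.3]
tcp_rot: [-3.139, -0.002, 0.104]
ft_force: [-0.8, 8.1, 2.6]
opening: 0.438
grip_force: 30.0
```

Request:
{"fn": "move_arm", "kwargs": {
  "commands": [
    [[0,0,0],0,0.3],
    [[0,0,0],0,0.3],
    [[0,0,0],0,0.3],
    [[0,0,0],0,0.3],
    [[0,0,0.5],0,0.3],
    [[0,0,0.8],0,0.3],
    [[0,0,0.8],0,0.3],
    [[0,0,0.8],0,0.3],
    [[-0.8,-0.08,0],0,-1],
    [[-0.8,-0.08,0],0,-1],
    [[-0.8,-0.07,0],0,-1],
    [[-0.75,-0.07,0],0,-1],
    [[0,0,0],0,-1]
  ]
}}

```text
t: 9.48
eef_pos: [398.8, 326.5, 415.3]
tcp_rot: [3.141, 0.001, 0.106]
ft_force: [0.6, -0.6, 0.3]
opening: 0.355
grip_force: 0.0
```

Run:
```python
from h import *
print(env.state()['eef_pos'],env.state()['opening'])
s=cam('side');t=cam('top')
a=cv2.resize(s['image'][80:200,190:350,::-1],None,fx=5,fy=5,interpolation=cv2.INTER_CUBIC)[:600,:400]
b=cv2.resize(t['image'][180:300,150:230,::-1],None,fx=5,fy=5,interpolation=cv2.INTER_CUBIC)
cv2.imwrite('pics/c3.png',np.hstack([a,b]))
for n in('switch_tip','flap_grip'):
  print(n,search_frame(n,s)[:1],search_frame(n,t)[:1])
```

```text
[398.78362858 326.53583259 415.31345938] 0.35458773013364087
switch_tip [] [{'at': [179.2, 251.3], 'confidence': 0.38}]
flap_grip [{'at': [248.8, 133.0], 'confidence': 0.7}] [{'at': [171.5, 235.1], 'confidence': 0.64}]
```

View pics/c3.png

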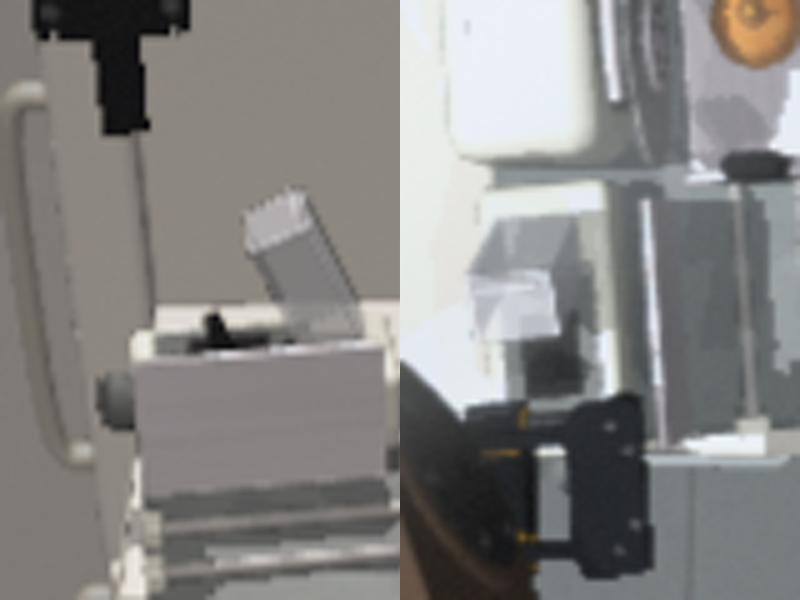

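Run:
```python
from h import *
s=cam('side')
r=cut_out('flap_grip',s)
if r:
  ys,xs=np.nonzero(r[0]['region']);print(r[0]['at'],r[0]['confidence'],xs.min(),xs.max(),ys.min(),ys.max())
def T(p,P): a=p[2];R=np.array([[np.cos(a),-np.sin(a),0],[np.sin(a),np.cos(a),0],[0,0,1]]);return np.atleast_2d(P)@R.T+[p[0],p[1],0]
p=[533.5,272.5,.105]
for th in(0,.9,1.1,1.3,1.45):
  o=[]
  for u,v in((78,0),(78,36),(0,36)):
    o.append(proj(s,T(p,np.array([-45-u*np.cos(th)+v*np.sin(th),47.,87+u*np.sin(th)+v*np.cos(th)])))[0])
  print(th,np.round((np.array(o)+.5-[190,80])*5).tolist())
a=cv2.resize(s['image'][80:200,190:350,::-1],None,fx=5,fy=5,interpolation=cv2.INTER_CUBIC)[100:500,:400]
cv2.imwrite('pics/c4.png',a)
```

```text
[249.4, 133.2] 0.61 239 262 117 148
0 [[163.0, 370.0], [158.0, 312.0], [307.0, 301.0]]
0.9 [[211.0, 266.0], [263.0, 224.0], [360.0, 319.0]]
1.1 [[235.0, 250.0], [296.0, 217.0], [368.0, 328.0]]
1.3 [[263.0, 238.0], [330.0, 217.0], [373.0, 338.0]]
1.45 [[285.0, 233.0], [354.0, 220.0], [375.0, 347.0]]
```

View pics/c4.png

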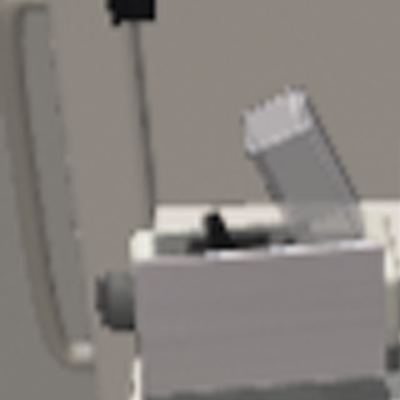

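Request:
{"fn": "move_arm", "kwargs": {
  "commands": [
    [[0,0,-0.85],0,-1],
    [[0,0,-0.85],0,-1],
    [[0,0,-0.8],0,-1],
    [[0,0,0],0,-1],
    [[0.4,0.04,0],0,-1],
    [[0.4,0.04,0],0,-1],
    [[0.4,0.04,0],0,-1],
    [[0.3,0.03,0],0,-1],
    [[0.25,0.03,0],0,-1],
    [[0.25,0.03,0],0,-1],
    [[0,0,0],0,-1],
    [[0,0,0],0,-1]
  ]
}}

```text
t: 10.88
eef_pos: [461.9, 333.3, 339.9]
tcp_rot: [3.141, 0.002, 0.105]
ft_force: [-1.8, -1.7, 1.4]
opening: 0.005
grip_force: 1.6
```

Request:
{"fn": "move_arm", "kwargs": {
  "commands": [
    [[-0.4,-0.04,0],0,-1],
    [[-0.5,-0.05,0],0,-1],
    [[-0.6,-0.06,0],0,-1],
    [[-0.5,-0.05,0],0,-1],
    [[0,0,0],0,-1],
    [[0,0,0],0,-1]
  ]
}}

```text
t: 11.38
eef_pos: [401.9, 327.6, 340.5]
tcp_rot: [-3.141, -0.001, 0.105]
ft_force: [-0.5, 0.5, -0.2]
opening: 0.003
grip_force: 0.0
```

Run:
```python
from h import *
s=cam('side')
print(env.state()['eef_pos'],env.state()['ft_force'])
a=cv2.resize(s['image'][80:200,190:350,::-1],None,fx=5,fy=5,interpolation=cv2.INTER_CUBIC)[:500,:500]
cv2.imwrite('pics/c5.png',a)
```

```text
[402.40244229 327.64462935 340.36100621] [-0.3667194  -0.26785628  0.50434803]
```

View pics/c5.png

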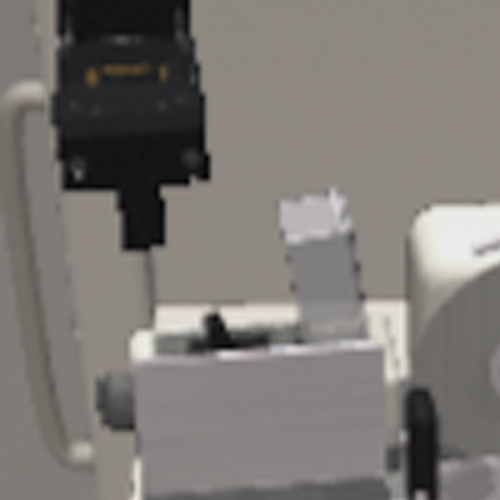

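Request:
{"fn": "move_arm", "kwargs": {
  "commands": [
    [[0,0,-0.6],0,-1],
    [[0,0,-0.6],0,-1],
    [[0,0,-0.5],0,-1],
    [[0,0,0],0,-1],
    [[0.2,0.02,0],0,-1],
    [[0.2,0.02,0],0,-1],
    [[0.2,0.02,0],0,-1],
    [[0.2,0.02,0],0,-1],
    [[0.15,0.02,0],0,-1],
    [[0.1,0.01,0],0,-1],
    [[0,0,0],0,-1],
    [[0,0,0],0,-1]
  ]
}}

```text
t: 12.43
eef_pos: [433.4, 330.7, 289.1]
tcp_rot: [-3.141, -0.001, 0.105]
ft_force: [-0.8, -0.8, 0.7]
opening: 0.002
grip_force: 0.1
```

Request:
{"fn": "move_arm", "kwargs": {
  "commands": [
    [[0.1,0.01,0],0,-1],
    [[0.1,0.01,0],0,-1],
    [[0,0,0],0,-1],
    [[0,0,0],0,-1]
  ]
}}

```text
t: 12.77
eef_pos: [436.6, 331.2, 288.5]
tcp_rot: [3.14, 0.009, 0.105]
ft_force: [-22.0, 1.6, 10.8]
opening: 0.005
grip_force: 12.1
```

Request:
{"fn": "move_arm", "kwargs": {
  "commands": [
    [[-0.5,-0.05,0],0,-1],
    [[-0.5,-0.05,0],0,-1],
    [[0,0,0.8],0,-1],
    [[0,0,0.9],0,0.3],
    [[0,0,0.9],0,0.3],
    [[0,0,0.9],0,0.3],
    [[0.7,0.08,0],0,0.3],
    [[0.7,0.08,0],0,0.3],
    [[0.7,0.08,0],0,0.3],
    [[0.7,0.08,0],0,0.3],
    [[0.3,0.03,0],0,0.3],
    [[0,0,0],0,0.3]
  ]
}}

```text
t: 13.77
eef_pos: [503.5, 338.7, 393.4]
tcp_rot: [3.141, -0.0, 0.104]
ft_force: [-0.3, -0.6, 0.3]
opening: 0.579
grip_force: 0.0
```

Run:
```python
from h import *
s=cam('side');t=cam('top')
print(env.state()['eef_pos'],env.state()['ft_force'],env.state()['opening'])
a=cv2.resize(s['image'][80:200,190:350,::-1],None,fx=5,fy=5,interpolation=cv2.INTER_CUBIC)[:600,:400]
b=cv2.resize(t['image'][180:300,150:230,::-1],None,fx=5,fy=5,interpolation=cv2.INTER_CUBIC)
cv2.imwrite('pics/c6.png',np.hstack([a,b]))
```

```text
[501.70392248 338.66727964 393.56771494] [-1.03668954  0.48434653  0.22955786] 0.6299579547991611
```

View pics/c6.png

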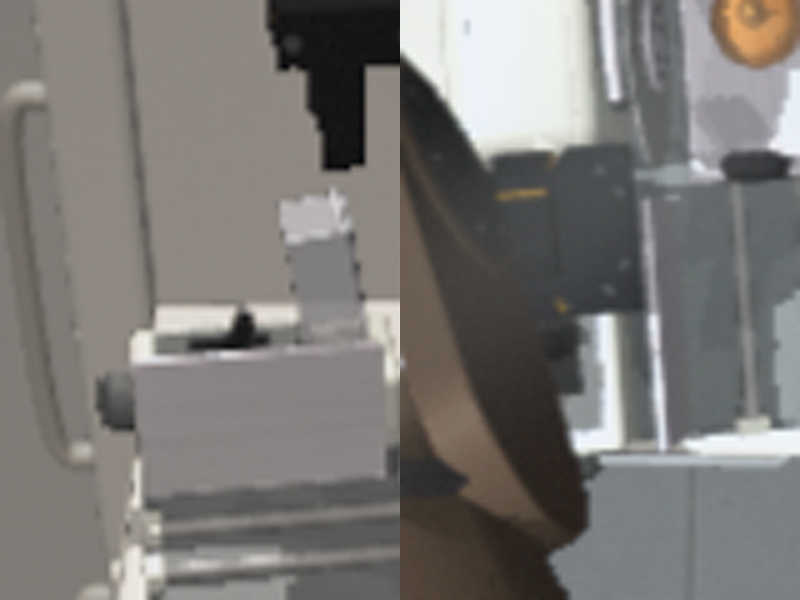

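Request:
{"fn": "move_arm", "kwargs": {
  "commands": [
    [[-0.1,0,-0.7],0,0.3],
    [[0,0,-0.75],0,0.3],
    [[0,0,-0.75],0,0.3],
    [[0,0,0],0,0.3],
    [[0,0,0],0,-0.2],
    [[0,0,0],0,-0.2],
    [[0,0,0],0,-0.2],
    [[0,0,0],0,-0.2]
  ]
}}

```text
t: 14.53
eef_pos: [499.4, 338.3, 329.5]
tcp_rot: [3.14, -0.002, 0.106]
ft_force: [1.3, -8.9, 8.0]
opening: 0.439
grip_force: 30.0
```

Request:
{"fn": "move_arm", "kwargs": {
  "commands": [
    [[-0.23,-0.02,0.04],0,-0.2],
    [[-0.23,-0.02,0.01],0,-0.2],
    [[-0.23,-0.02,-0.01],0,-0.2],
    [[-0.23,-0.02,-0.03],0,-0.2],
    [[-0.23,-0.02,-0.06],0,-0.2],
    [[-0.22,-0.02,-0.08],0,-0.2],
    [[-0.21,-0.02,-0.1],0,-0.2],
    [[-0.2,-0.02,-0.12],0,-0.2],
    [[-0.19,-0.02,-0.14],0,-0.2],
    [[-0.17,-0.02,-0.16],0,-0.2],
    [[-0.16,-0.02,-0.18],0,-0.2],
    [[-0.14,-0.01,-0.19],0,-0.2],
    [[-0.12,-0.01,-0.2],0,-0.2],
    [[0,0,0],0,-0.2],
    [[0,0,0],0,-0.2]
  ]
}}

```text
t: 15.78
eef_pos: [422.0, 330.5, 291.9]
tcp_rot: [3.139, 0.002, 0.105]
ft_force: [-1.6, -12.3, 1.3]
opening: 0.441
grip_force: 30.0
```

Request:
{"fn": "move_arm", "kwargs": {
  "commands": [
    [[-0.12,-0.05,-0.12],0,-0.2],
    [[-0.03,0,-0.04],0,-0.2],
    [[0,0,0],0,0.3],
    [[0,0,0],0,0.3],
    [[0,0,0],0,0.3],
    [[0,0,0],0,0.3],
    [[0,0,0.5],0,0.3],
    [[0,0,0.8],0,0.3],
    [[0,0,0.8],0,0.3],
    [[0,0,0.8],0,0.3],
    [[0,0,0.8],0,0.3],
    [[0,0,0.8],0,0.3],
    [[0.3,-0.8,0],0,0],
    [[0.3,-0.8,0],0,-0.1],
    [[0.3,-0.8,0],0,-0.1],
    [[0,0,0],0,-0.1]
  ]
}}

```text
t: 17.12
eef_pos: [445.9, 255.6, 421.9]
tcp_rot: [3.141, -0.0, 0.103]
ft_force: [-0.2, 0.1, 0.1]
opening: 0.466
grip_force: 0.0
```

```bash
cat > look.py <<'E'
from h import *
import sys
s=cam('side');t=cam('top');e=env.state();print(np.round(e['eef_pos'],1),np.round(e['ft_force'],1),round(e['opening'],2),round(e['t'],1))
for n in sys.argv[1:]:
    o=[]
    for c,k in((s,'s'),(t,'t')):
        for r in cut_out(n,c)[:2]:
            ys,xs=np.nonzero(r['region']);print(n,k,np.round(r['at'],1),round(r['confidence'],2),'x',xs.min(),xs.max(),'y',ys.min(),ys.max(),'n',len(xs))
        o.append((search_frame(n,c) or [None])[0])
    if all(o): print('  tri',[np.round(v,1) for v in tri(s,o[0]['at'],t,o[1]['at'])],[round(q['confidence'],2) for q in o],[q['at'] for q in o])
    else: print('  ',o)
E
python3 look.py flap_grip lock_grip carriage_handle
python3 - <<'E'
from h import *
s=cam('side');g=s['image'][80:200,190:350]
h=cv2.cvtColor(g,cv2.COLOR_RGB2HSV)
# lock grip dark blob
v=s['image'].max(2); m=(v<55).astype(np.uint8); n,l,st,ce=cv2.connectedComponentsWithStats(m)
for i in range(1,n):
    if 20<st[i,4]<2000 and 180<ce[i,0]<340 and 100<ce[i,1]<230: print(st[i],ce[i].round(1))
E
```

```text
[445.2 257.6 421.7] [-0.   0.4 -0.4] 0.45 17.2
flap_grip s [237.4 139. ] 0.83 x 218 250 y 134 150 n 465
   [None, None]
lock_grip s [288.3 196. ] 0.49 x 283 295 y 187 210 n 264
  tri [array([579.2, 152.6,  61.5]), np.float64(7.6)] [0.63, 0.67] [[288.8, 196.1], [249.0, 199.0]]
carriage_handle s [284.5 179.3] 0.57 x 270 321 y 157 197 n 849
carriage_handle t [220.7 195.4] 0.73 x 206 241 y 169 216 n 1039
carriage_handle t [221.4 184.3] 0.28 x 213 230 y 174 193 n 279
  tri [array([588.3, 243. , -18.2]), np.float64(3.3)] [0.6, 0.86] [[290.3, 197.4], [219.0, 197.6]]
[271 158   7  24 113] [273.9 168. ]
[284 188  12  16 168] [289.7 196. ]
[310 208  24   8 139] [321.8 211.4]
```

Run:
```python
from h import *
s=cam('side');t=cam('top')
v=t['image'].max(2); m=(v<60).astype(np.uint8)[190:215,243:262]; print('\n'.join(''.join('#' if x else '.' for x in r) for r in m))
for z in (101,90): print(z,atz(t,(252.9,200.9),z).round(1))
for z,row in((101,187.5),(60,204)): print('side at z',z,atz(s,(289.7,row),z).round(1))
```

```text
................###
................###
................###
................###
................###
................###
..........#.....###
..........##.....##
..........##.....##
..........##.....##
..........##.....##
..........###....##
..........###....##
...........##....##
..........###....##
..........###....##
.................##
.................##
.................##
.................##
.................##
..................#
..................#
..................#
..................#
101 [575.9 140.6 101. ]
90 [576.5 140.9  90. ]
side at z 101 [575.7 136.3 101. ]
side at z 60 [575.9 124.6  60. ]
```

Request:
{"fn": "move_arm", "kwargs": {
  "commands": [
    [[0.7,-0.64,0],0,-0.1],
    [[0.7,-0.64,0],0,-0.1],
    [[0.7,-0.64,0],0,-0.1],
    [[0.7,-0.64,0],0,-0.1],
    [[0.7,-0.64,0],0,-0.1],
    [[0.7,-0.64,0],0,-0.1],
    [[0,0,0],0,-0.1],
    [[0,0,-0.8],0,-0.1],
    [[0,0,-0.8],0,-0.1],
    [[0,0,-0.8],0,-0.1],
    [[0,0,-0.6],0,-0.1],
    [[0,0,0],0,-0.1],
    [[0,0,0],0,-0.1]
  ]
}}

```text
t: 19.05
eef_pos: [570.9, 143.1, 331.3]
tcp_rot: [3.141, 0.002, 0.105]
ft_force: [-0.2, -0.5, 0.6]
opening: 0.45
grip_force: 0.0
```

Request:
{"fn": "move_arm", "kwargs": {
  "commands": [
    [[0,-0.07,-0.6],0,-0.1],
    [[0,0,-0.6],0,-0.1],
    [[0,0,-0.5],0,-0.1],
    [[0,0,-0.5],0,-0.1],
    [[0,0,0],0,-0.1],
    [[0,0,0],0,-0.1]
  ]
}}

```text
t: 19.55
eef_pos: [571.2, 141.0, 266.6]
tcp_rot: [3.142, -0.001, 0.105]
ft_force: [0.4, -1.3, 0.9]
opening: 0.449
grip_force: 0.0
```

Request:
{"fn": "move_arm", "kwargs": {
  "commands": [
    [[0,0,0],0,-0.5],
    [[0,0,0],0,-0.9],
    [[0,0,0],0,-0.9],
    [[0,0,0],0,-0.9],
    [[0,0,0],0,-0.9]
  ]
}}

```text
t: 19.97
eef_pos: [571.0, 140.8, 266.0]
tcp_rot: [3.142, -0.001, 0.105]
ft_force: [-0.2, -1.3, -0.1]
opening: 0.155
grip_force: 0.0
```

Request:
{"fn": "move_arm", "kwargs": {
  "commands": [
    [[0,0,0],0,-0.9],
    [[0,0,0],0,-0.9],
    [[0,0,0],0,-0.9]
  ]
}}

```text
t: 20.22
eef_pos: [571.0, 140.8, 265.9]
tcp_rot: [3.142, -0.0, 0.105]
ft_force: [-0.5, -0.1, 5.5]
opening: 0.122
grip_force: 30.0
```

Request:
{"fn": "move_arm", "kwargs": {
  "commands": [
    [[0.02,-0.22,0],0,-0.9],
    [[0.02,-0.22,0],0,-0.9],
    [[0.02,-0.22,0],0,-0.9],
    [[0.03,-0.22,0],0,-0.9],
    [[0,0,0],0,-0.9],
    [[0,0,0],0,-0.9]
  ]
}}

```text
t: 20.72
eef_pos: [573.4, 116.8, 265.7]
tcp_rot: [-3.137, -0.001, 0.103]
ft_force: [-2.0, 29.6, 4.0]
opening: 0.125
grip_force: 30.0
```

Request:
{"fn": "move_arm", "kwargs": {
  "commands": [
    [[0,0,0],0,-0.2],
    [[0,0,0],0,-0.2],
    [[0,0,0],0,-0.2],
    [[0,0,0],0,-0.2],
    [[0,0,0.5],0,-0.2],
    [[0,0,0.8],0,-0.2],
    [[0,0,0.8],0,-0.6],
    [[0,0,0.8],0,-1],
    [[0,0,0.8],0,-1],
    [[0,0,0.4],0,-1],
    [[0,0,0],0,-1],
    [[-0.05,0.8,0],0,-1],
    [[-0.05,0.8,0],0,-1],
    [[-0.05,0.8,0],0,-1],
    [[-0.05,0.8,0],0,-1],
    [[0,0.44,0],0,-1],
    [[0,0,0],0,-1],
    [[0,0,0],0,-1]
  ]
}}

```text
t: 22.22
eef_pos: [567.7, 223.6, 387.6]
tcp_rot: [3.141, 0.001, 0.106]
ft_force: [0.2, -0.4, -0.6]
opening: 0.001
grip_force: 0.0
```

Run:
```python
from h import *
e=env.state();print(np.round(e['eef_pos'],1),round(e['opening'],3),np.round(e['ft_force'],1))
s=cam('side')
v=s['image'].max(2); m=(v<55).astype(np.uint8); n,l,st,ce=cv2.connectedComponentsWithStats(m)
for i in range(1,n):
    if 20<st[i,4]<2000 and 180<ce[i,0]<340 and 100<ce[i,1]<230: print(st[i],ce[i].round(1))
```

```text
[567.7 223.6 387.6] 0.001 [ 0.2 -0.4 -0.6]
[271 158   7  24 111] [273.9 168.1]
[285 194  13  17 195] [291.2 201.6]
[310 208  24   8 127] [321.8 211.2]
```

Run:
```python
from h import *
s=cam('side')
print(atz(s,(274,158),125),proj(s,[[542,223,125],[567.7,223.6,387.6-190]]))
t=cam('top');v=t['image'].max(2); m=(v<60).astype(np.uint8)[200:225,205:235]; print('\n'.join(''.join('#' if x else '.' for x in r) for r in m))
print(atz(t,(219.2,212.3),125))
```

```text
[541.83601719 224.48117364 125.        ] [[274.08658633 158.33929781]
 [284.9063323  132.35675491]]
..............................
..............................
..............................
..............................
..............................
..............................
..............................
..............................
..............................
..............................
..............................
...............#..##..........
.............#######..........
..........#########...........
..........###########.........
...........##########.........
..............................
..............................
..............................
..............................
..............................
..............................
..............................
..............................
..............................
[543.6582205  224.56707077 125.        ]
```

Request:
{"fn": "move_arm", "kwargs": {
  "commands": [
    [[0.03,0.03,-0.7],0,-1],
    [[0,0,-0.7],0,-1],
    [[0,0,-0.7],0,-1],
    [[0,0,-0.6],0,-1],
    [[0,0,-0.4],0,-1],
    [[0,0,0],0,-1],
    [[0,0,0],0,-1]
  ]
}}

```text
t: 22.95
eef_pos: [568.9, 224.0, 295.6]
tcp_rot: [3.141, 0.001, 0.104]
ft_force: [0.3, -0.5, 1.1]
opening: 0.002
grip_force: 0.0
```

Request:
{"fn": "move_arm", "kwargs": {
  "commands": [
    [[-0.1,-0.01,0],0,-1],
    [[-0.15,-0.015,0],0,-1],
    [[-0.2,-0.02,0],0,-1],
    [[-0.25,-0.026,0],0,-1],
    [[-0.25,-0.026,0],0,-1],
    [[-0.25,-0.026,0],0,-1],
    [[0,0,0],0,-1]
  ]
}}

```text
t: 23.53
eef_pos: [531.0, 220.8, 295.7]
tcp_rot: [3.141, 0.001, 0.105]
ft_force: [-0.2, -0.0, -0.4]
opening: 0.005
grip_force: 0.0
```

Request:
{"fn": "move_arm", "kwargs": {
  "commands": [
    [[-0.15,-0.015,0],0,-1],
    [[-0.25,-0.026,0],0,-1],
    [[-0.3,-0.03,0],0,-1],
    [[-0.3,-0.03,0],0,-1],
    [[-0.3,-0.03,0],0,-1],
    [[-0.3,-0.03,0],0,-1],
    [[-0.3,-0.03,0],0,-1],
    [[-0.3,-0.03,0],0,-1],
    [[-0.3,-0.03,0],0,-1],
    [[-0.25,-0.026,0],0,-1],
    [[-0.2,-0.02,0],0,-1],
    [[-0.12,-0.01,0],0,-1],
    [[0,0,0],0,-1],
    [[0,0,0],0,-1]
  ]
}}

```text
t: 24.7
eef_pos: [440.3, 211.6, 295.5]
tcp_rot: [3.141, 0.001, 0.105]
ft_force: [0.2, 0.5, 0.3]
opening: 0.005
grip_force: 0.0
```

```bash
python3 look.py onion_center carriage_handle
```

```text
[440.5 211.6 295.4] [-0.9 -0.   0.1] 0.0 24.8
onion_center s [257.1 177.9] 0.73 x 247 266 y 164 185 n 319
onion_center t [225.3 229.5] 0.64 x 215 233 y 220 236 n 233
onion_center t [258.4 200.7] 0.59 x 251 266 y 196 204 n 101
  tri [array([504.7, 213.6,  75.4]), np.float64(6.0)] [0.7, 0.66] [[258.3, 177.1], [225.1, 226.4]]
carriage_handle s [242.1 185.5] 0.96 x 222 274 y 163 201 n 982
carriage_handle t [215.  220.4] 0.68 x 209 243 y 214 239 n 320
  tri [array([483.7, 240.6,  23.5]), np.float64(73.7)] [0.86, 0.81] [[238.1, 188.0], [216.2, 221.5]]
```

Request:
{"fn": "move_arm", "kwargs": {
  "commands": [
    [[-0.1,-0.01,0],0,-1],
    [[-0.1,-0.01,0],0,-1],
    [[0,0,0],0,-1],
    [[0,0,0],0,-1]
  ]
}}

```text
t: 25.53
eef_pos: [435.9, 211.2, 295.9]
tcp_rot: [-3.141, -0.006, 0.105]
ft_force: [12.6, 0.5, -9.0]
opening: 0.007
grip_force: 6.5
```

Request:
{"fn": "move_arm", "kwargs": {
  "commands": [
    [[0.15,0.015,0],0,-1],
    [[0,0,0.3],0,-1],
    [[0,0,0.7],0,-1],
    [[0,0,0.8],0,-1],
    [[0,0,0.8],0,-1],
    [[-0.6,-0.8,0.4],0,0.6],
    [[-0.6,-0.8,0.4],0,0.6],
    [[-0.3,-0.8,0],0,0.6],
    [[0,-0.8,0],0,0.6],
    [[0,0,0],0,0.6],
    [[0,0,0],0,0.6]
  ]
}}

```text
t: 26.45
eef_pos: [393.6, 114.8, 398.2]
tcp_rot: [-3.142, -0.0, 0.103]
ft_force: [-0.1, -0.0, 0.2]
opening: 0.369
grip_force: 0.0
```

```bash
python3 look.py the_onion pot
python3 - <<'E'
from h import *
s=cam('side');t=cam('top')
q={}
for n,c in(('s',s),('t',t)):
    h=cv2.cvtColor(c['image'],cv2.COLOR_RGB2HSV);m=((h[...,0]>5)&(h[...,0]<22)&(h[...,1]>110)&(h[...,2]>90)).astype(np.uint8)
    if n=='t': m[:,:190]=0;m[:,245:]=0;m[:200]=0;m[260:]=0
    else: m[:,:240]=0;m[:,285:]=0;m[:150]=0;m[210:]=0
    ys,xs=np.nonzero(m);print(n,len(xs),xs.min(),xs.max(),ys.min(),ys.max())
    # bulb: use widest rows
    q[n]=(xs.min()+xs.max())/2,((ys.min()+ys.max())/2 if n=='t' else None),ys.max()
print('top at z85',atz(t,q['t'][:2],85).round(1))
w=(q['s'][0],q['s'][2]-9.5);print('tri',tri(s,w,t,q['t'][:2]))
r=cut_out('pot',t)[0]['region'].astype(np.uint8)
ct=max(cv2.findContours(r,0,2)[0],key=cv2.contourArea)[:,0]
P=np.array([atz(t,p,80)[:2] for p in ct]);
from scipy.optimize import least_squares
f=least_squares(lambda p:np.hypot(P[:,0]-p[0],P[:,1]-p[1])-p[2],[530,-95,98],loss='soft_l1',f_scale=2);print('pot',f.x.round(1))
E
```

```text
[393.9 115.8 397.8] [-0.5  0.2 -0.7] 0.45 26.6
the_onion s [257.1 174.7] 0.91 x 246 267 y 164 185 n 357
the_onion s [292.4 204.7] 0.52 x 284 297 y 193 216 n 288
the_onion t [230.5 231.3] 0.6 x 216 234 y 221 239 n 292
  tri [array([499.3, 204.9,  84.6]), np.float64(4.2)] [0.86, 0.84] [[256.4, 176.3], [228.0, 228.9]]
pot s [272.4 282.7] 0.96 x 213 325 y 233 334 n 8625
pot t [339.2 218.2] 0.69 x 302 376 y 179 262 n 4393
pot t [224.2 243.4] 0.28 x 209 245 y 215 264 n 1144
  tri [array([528.3, -92.3,  44. ]), np.float64(6.3)] [0.78, 0.57] [[271.1, 280.7], [337.5, 220.0]]
s 294 247 266 164 185
t 255 216 233 222 239
top at z85 [497.  213.9  85. ]
tri (array([497.1098419 , 214.442558  ,  79.92707628]), np.float64(0.3721667066261051))
pot [532.1 -89.4  99.6]
```

Request:
{"fn": "move_arm", "kwargs": {
  "commands": [
    [[0.67,0.64,0],0,0.43],
    [[0.67,0.64,0],0,0.43],
    [[0.67,0.64,0],0,0.43],
    [[0.67,0.64,0],0,0.43],
    [[0.67,0.64,0],0,0.43],
    [[0,0,0],0,0.43],
    [[0,0,-0.7],0,0.43],
    [[0,0,-0.7],0,0.43],
    [[0,0,-0.6],0,0.43],
    [[0,0,0],0,0.43],
    [[0,0,0],0,0.43]
  ]
}}

```text
t: 28.02
eef_pos: [494.4, 211.2, 337.3]
tcp_rot: [3.141, 0.002, 0.105]
ft_force: [-0.6, 0.0, 0.9]
opening: 0.715
grip_force: 0.0
```

Request:
{"fn": "move_arm", "kwargs": {
  "commands": [
    [[0,0.03,-0.5],0,0.43],
    [[0,0,-0.6],0,0.43],
    [[0,0,-0.6],0,0.43],
    [[0,0,-0.6],0,0.43],
    [[0,0,-0.37],0,0.43],
    [[0,0,0],0,0.43],
    [[0,0,0],0,0.2],
    [[0,0,0],0,0],
    [[0,0,0],0,-0.2],
    [[0,0,0],0,-0.2],
    [[0,0,0],0,-0.2],
    [[0,0,0],0,-0.2]
  ]
}}

```text
t: 29.02
eef_pos: [494.7, 212.4, 258.5]
tcp_rot: [-3.141, -0.002, 0.105]
ft_force: [-1.1, -0.7, 6.8]
opening: 0.503
grip_force: 30.0
```

Request:
{"fn": "move_arm", "kwargs": {
  "commands": [
    [[0,0,0.3],0,-0.2],
    [[0,0,0.6],0,-0.2],
    [[0,0,0.8],0,-0.2],
    [[0,0,0.8],0,-0.2],
    [[0,0,0.8],0,-0.2],
    [[0,0,0.8],0,-0.2],
    [[0.03,-0.3,0],0,-0.2],
    [[0.06,-0.5,0],0,-0.2],
    [[0.1,-0.8,0],0,-0.2],
    [[0.1,-0.8,0],0,-0.2],
    [[0.1,-0.8,0],0,-0.2],
    [[0.1,-0.8,0],0,-0.2],
    [[0.1,-0.8,0],0,-0.2],
    [[0.1,-0.8,0],0,-0.2],
    [[0.1,-0.8,0],0,-0.2],
    [[0.1,-0.8,0],0,-0.2],
    [[0.1,-0.8,0],0,-0.2],
    [[0.1,-0.8,0],0,-0.2],
    [[0.1,-0.8,0],0,-0.2],
    [[0.06,-0.5,0],0,-0.2]
  ]
}}

```text
t: 30.68
eef_pos: [531.8, -92.8, 380.4]
tcp_rot: [3.141, 0.0, 0.104]
ft_force: [0.1, -0.7, -0.5]
opening: 0.505
grip_force: 30.0
```

Request:
{"fn": "move_arm", "kwargs": {
  "commands": [
    [[0,0,0],0,-0.2],
    [[0,0,-0.6],0,-0.2],
    [[0,0,-0.8],0,-0.2],
    [[0,0,-0.8],0,-0.2],
    [[0,0,0],0,-0.2]
  ]
}}

```text
t: 31.1
eef_pos: [531.0, -90.0, 311.0]
tcp_rot: [-3.139, 0.006, 0.105]
ft_force: [-1.2, 0.0, -1.0]
opening: 0.502
grip_force: 30.0
```

```bash
python3 look.py the_onion pot mug carriage_handle
python3 - <<'E'
from h import *
s=cam('side');t=cam('top')
cv2.imwrite('pics/c7.png',cv2.resize(np.hstack([s['image'][100:350,180:360,::-1],t['image'][140:390-0,150:400,::-1][:250]]),None,fx=1.8,fy=1.8))
E
```

```text
[532.  -90.2 314.5] [ 0.2  0.9 -0.9] 0.5 31.2
   [{'at': [292.5, 201.3], 'confidence': 0.23}, None]
pot s [269.4 287.4] 0.93 x 214 325 y 235 334 n 7233
pot s [293.2 201.2] 0.75 x 289 298 y 193 216 n 182
pot t [320.4 203.9] 0.91 x 301 346 y 178 254 n 1511
  tri [array([546.7, -49.9, -31.1]), np.float64(45.1)] [0.69, 0.89] [[270.4, 287.7], [318.5, 207.1]]
mug s [326.8 216.2] 0.57 x 303 350 y 195 243 n 1523
mug t [278.7 173.6] 0.74 x 262 291 y 152 191 n 850
  tri [array([652.8,  83.9,  56. ]), np.float64(0.3)] [0.59, 0.82] [[323.8, 215.9], [274.8, 174.3]]
carriage_handle s [231.2 183. ] 0.82 x 221 248 y 161 201 n 680
carriage_handle t [225.9 239.3] 0.72 x 209 245 y 215 263 n 1433
  tri [array([453.9, 212.5,  51. ]), np.float64(30.8)] [0.71, 0.71] [[233.8, 185.6], [225.7, 240.5]]
```

View pics/c7.png

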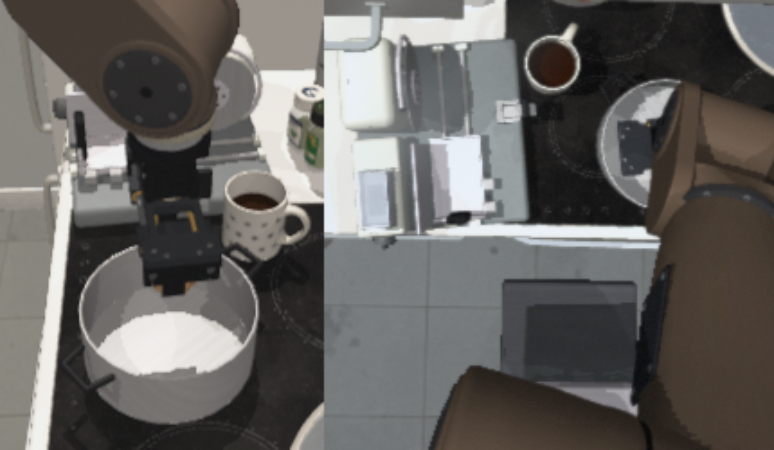

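Request:
{"fn": "move_arm", "kwargs": {
  "commands": [
    [[0,0,-0.6],0,-0.2],
    [[0,0,-0.7],0,-0.2],
    [[0,0,-0.7],0,-0.2],
    [[0,0,-0.6],0,-0.2],
    [[0,0,-0.4],0,-0.2],
    [[0,0,-0.3],0,-0.2],
    [[0,0,-0.1],0,-0.2],
    [[0,0,0],0,-0.2],
    [[0,0,0],0,-0.2]
  ]
}}

```text
t: 32.85
eef_pos: [532.2, -90.7, 212.9]
tcp_rot: [3.141, -0.001, 0.105]
ft_force: [0.3, -0.2, -0.0]
opening: 0.504
grip_force: 30.0
```

Request:
{"fn": "move_arm", "kwargs": {
  "commands": [
    [[0,0,-0.15],0,-0.2],
    [[0,0,-0.07],0,-0.2],
    [[0,0,0],0,-0.2],
    [[0,0,0],0,-0.2]
  ]
}}

```text
t: 33.18
eef_pos: [532.5, -90.9, 208.2]
tcp_rot: [3.14, -0.004, 0.105]
ft_force: [-2.8, -1.0, 19.9]
opening: 0.504
grip_force: 30.0
```

Contact with the pot floor; release and retreat.

Request:
{"fn": "move_arm", "kwargs": {
  "commands": [
    [[0,0,0.05],0,-0.2],
    [[0,0,0],0,0.1],
    [[0,0,0],0,0.3],
    [[0,0,0],0,0.4],
    [[0,0,0],0,0.4],
    [[0,0,0],0,0.4],
    [[0,0,0.3],0,0.4],
    [[0,0,0.7],0,0.4],
    [[0,0,0.8],0,0.4],
    [[0,0,0.8],0,0.4],
    [[0,0,0.8],0,0.4],
    [[0,0,0.8],0,0.4],
    [[-0.3,-0.8,0.3],0,0.4],
    [[-0.3,-0.8,0],0,0.4],
    [[-0.3,-0.8,0],0,0.4],
    [[-0.3,-0.8,0],0,0.4],
    [[-0.3,-0.8,0],0,0.4],
    [[-0.3,-0.8,0],0,0.4],
    [[-0.3,-0.8,0],0,0.4],
    [[0,0,0],0,0.4]
  ]
}}

```text
t: 34.85
eef_pos: [467.8, -261.7, 342.9]
tcp_rot: [3.141, -0.0, 0.102]
ft_force: [-0.5, 0.4, 0.3]
opening: 0.7
grip_force: 0.0
```

```bash
python3 look.py the_onion pot mug flap_grip lock_grip
```

```text
[ 468.6 -259.1  342.7] [ 0.2  0.2 -0.1] 0.7 35.0
the_onion s [275.4 284. ] 0.65 x 263 288 y 271 297 n 515
the_onion s [298.5 169.7] 0.28 x 258 328 y 120 221 n 4309
the_onion t [339.1 218.8] 0.81 x 328 345 y 210 228 n 273
   [None, {'at': [341.5, 219.2], 'confidence': 0.51}]
pot t [344.2 222. ] 0.81 x 302 376 y 180 263 n 4337
pot t [199.1 186.6] 0.26 x 194 204 y 163 213 n 401
  tri [array([ 542.3, -101.6,   67.7]), np.float64(30.3)] [0.78, 0.62] [[287.6, 276.5], [342.2, 221.6]]
mug s [321.7 218.8] 0.64 x 303 351 y 194 243 n 1639
mug t [277.4 174.6] 0.6 x 261 290 y 153 191 n 792
mug t [225.8 239.1] 0.4 x 209 246 y 215 264 n 1472
  tri [array([651.9,  81.4,  56.7]), np.float64(0.1)] [0.56, 0.9] [[323.5, 216.4], [275.7, 174.6]]
flap_grip t [173.3 250.2] 0.58 x 168 189 y 234 268 n 648
   [None, {'at': [211.2, 213.2], 'confidence': 0.73}]
lock_grip s [291.4 199.6] 0.5 x 286 297 y 193 216 n 248
   [{'at': [290.8, 203.0], 'confidence': 0.63}, None]
```

```bash
python3 -c "
from cell import env
print(env.job_done())"
```

```text
the job is handed in; nothing more can be done
None
```

The job is handed in at about 35 s on the clock: the switch is off with the cover shut again, the lock is drawn out, the carriage is fully back, and the onion is in the pot. The pot and mug stand where they were, and no move came into contact with the blade.

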